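# Set the slab roller to the blue thickness gauge

## Robot

A 6-joint arm with a two-finger parallel gripper is mounted at the origin on the work surface. World frame = base frame: x ahead of the robot, y to its left, z up, the work surface at z = 0. Lengths are in m, angles in rad, forces in N, time in s.
With the tool pointing down it reaches from about 0.25 to 0.8 m from the base axis. Payload 8.5 kg.
Tool frame: the origin (TCP) lies midway between the tips of the shut fingers; the grasp point (between the pads) lies 19 mm behind it; z points along the fingers, y is the line along which they close (so a half turn about z gives the same grasp; the last joint's range is limited). The gripper opens to 85 mm and grips with 20 to 120 N. Pads are 22 mm wide; open, the fingers measure 114 mm over their backs; the gripper's body (76 mm by 85 mm) begins 54 mm behind the grasp point. The pads swing forward as they close: fully open they stand 13 mm farther back than shut.
Start: joints at [-1.143, 0.238, -0.013, 1.319, 0, 1.571], TCP at [0.218, -0.478, 0.231] pointing down, gripper open.
Joint ranges: [-2.66, 2.66], [-1.03, 1.9], [-1.14, 1.46], [-1.82, 2.27], [-1.45, 1.34], [-3.14, 3.14]. Speed limits (rad/s): [2.22, 2.22, 2.79, 3.14, 3.14, 3.14].

## Interface

Orientations are given as [roll, pitch, yaw] about the fixed x, y, z axes, in that order (R = Rz(yaw) Ry(pitch) Rx(roll)).
In Python, from workcell import get_obs, read_camera, finish_job gives the robot as it stands. The module is installed in compiled form; this text tells all that it offers.
- The arm moves only by the tool servo_tool, never from a script. Its argument "steps" is a list of rows, each an object with "linear": the shift along the world's x, y, z as a fraction of full scale, a list of three; "delta_rot": the turn, a rotation vector about the world's x, y, z as a fraction of full scale, a list of three; "hand": the gripper command: -1 is shut, 1 is fully open, values between are in proportion. A call has 1 to 10 rows; each row is the pose to reach, as a shift and turn from the pose commanded when the call began; what a row does not reach only later rows make up. Full scale, the value 1, is 0.1 m for a shift and 1.5 rad for a turn. A row lasts 1/12 s, in which the tool goes at most 41.7 mm and 7.16 degrees, less where a joint would pass 70% of its speed; a pose out of reach is approached as far as the arm can. A call with a number of a shift or a turn outside -1 to 1 is refused whole. A call with a gripper value outside its range is refused whole. The fingers move at their own pace and stop on an object; "grip_force" is the grip in N (left out, the last holds). Time passes only in rows, so rows that repeat a pose let the fingers close. It gives the time, the measured TCP pose, the force, the opening and the grip force at its end, in the units of the state.
- get_obs(): the state, without advancing time (a new reading comes with each control period).
- read_camera(name): name is "side" or "top"; returns a dict with "color" (384x512x3 uint8, red, green, blue), "fovy" (degrees; the focal length in pixels is half the picture's height over the tangent of half this angle, whatever the lens; pixels are square), "cx", "cy" (the principal point, pixels), "origin" and "rotation" of the camera in the world. Camera axes: x right, y down, z forward; pixel columns grow to the right and rows downward; lengths in m; the calibration is good to about 2 mm. A picture is of the moment at which its call begins. There is no depth.
- finish_job(): hands the job in; it is judged then, once.
The state is a dict: "clock": time; "q": joint angles; "qd": joint speeds; "tau": joint torques, N m; "position": TCP position; "tool_rot": TCP orientation; "contact_force": force on the tool from outside, world axes, zero at the start; "torque": the same for the moment, N m; "grip_width": opening from 0.0 (shut) to 1.0 (fully open); "grip_force": force on a finger pad.
Only numpy, scipy, OpenCV 4.12 (cv2) and the standard library are available. Lean on these libraries where they do the work, as an engineer would, in place of code of your own. Each camera call takes 0.05 s, during which the arm holds its last target. There are 200 camera calls.

## Task

Set the slab roller for 15 mm slabs: swing the red-knobbed lever of its eccentric until the blue gauge, lying flat on the bed and pointing along the feed direction, just slides under the roller, neither pinched nor with more than about 1.5 mm of daylight above it. With the roller at that setting, have the gauge right through under it, reaching well out on both sides, then slide it out and lay it flat in the pale blue-green tray, leaving the lever as set. Never squash the gauge under the roller, and leave the other two gauges, the jar and the can where they stand.

Things in the scene. Friction and masses are not known exactly. Their poses are not given: they have to be found in the camera images.
- blue_gauge: The blue 15 mm thickness gauge bar, 160 mm long (along its x), 36 mm wide (y), 15 mm thick, both ends rounded off; lies on the bench at the start, at any of three places side by side to the robot's right. Origin: centre of its underside; z up. 70 to 140 g. Either end may go first.
- yellow_gauge: Bystander: yellow 10 mm thickness gauge bar, 160 mm long (along its x), 36 mm wide (y), 10 mm thick, both ends rounded off; lies on the bench at the start, at any of three places side by side to the robot's right. Origin: centre of its underside; z up. 
- red_gauge: Bystander: red 20 mm thickness gauge bar, 160 mm long (along its x), 36 mm wide (y), 20 mm thick, both ends rounded off; lies on the bench at the start, at any of three places side by side to the robot's right. Origin: centre of its underside; z up. 
- slab_roller: The machine's blue steel frame, fixed to the bench. Origin: on the bench under the middle of the bed; x is the feed direction (-x end toward the robot, open to slide things in), z up. Side rails flank the bed (280 mm long, outer faces at y +-111 mm, tops level with the bed); from x -66 to +38 mm each rises to a cheek 145 mm high that carries the roller.
- bed_top (a point): Middle of the top of the pale grey bed board, under the roller. Bed 270 mm long (its x, the feed direction), 190 mm wide (y), level, z up; axes as the frame's. Its top is 53 to 57 mm above the bench: it differs from set-up to set-up. Fixed.
- roller: Plain aluminium roller, 60 mm diameter, 186 mm long, lying across the bed (along its y), free to spin. Origin: its centre, on its axis; orientation turns with it. The gap over the bed = height of this point above bed_top - 30 mm (45 mm when the gap is 15). Black handwheel, 168 mm diameter, at y +145 mm (left).
- lever_knob (a point): Centre of the red ball knob, 36 mm diameter, on the steel lever (rod 12 mm thick) at the right side of the machine (frame's y -150 mm), free to grip or push from above. It swings in the frame's xz plane at 100 mm radius round the eccentric's axis, which runs along y at x -14 mm, 101 mm above the bench.
- eccentric (a joint): Lever angle (rad), -0.9 to 0.9: 0 upright, positive leaning to the robot (-x). The roller's axis is 101 mm + 14 mm x sin(angle) above the bench: leaning to the robot opens the gap, pushing away closes it. Starts too open, 0.4 to 0.85. Friction holds it where left; about 2 to 3 N at the knob closes it, 4 to 5 N opens it. With the roller on something, more push squeezes it 7 times as hard.
- tray: Open pale blue-green tray, outside 230 mm (its x) by 125 mm (y) by 22 mm high, walls 5 mm, floor 5 mm thick; to the robot's left, fixed to the bench. Origin: centre of its underside.
- jar: Bystander: brown clay jar with lid, 82 mm diameter, 102 mm high, standing. Origin: centre of its underside.
- can: Bystander: drinks can, 66 mm diameter, 122 mm high, standing. Origin: centre of its underside.
Not all that is in view belongs to the job. What is meant by the blue_gauge is not pink, and is the larger of those in its own colour.

How it is judged:
By the outcome, as a careful person would: the job done as asked, in the order asked, and still so for the second after the job is handed in, with the robot touching nothing.
It also fails if it takes over 72 s, if anything falls off the work surface, if the arm or the gripper's body presses on something with over 40 N, if the wrist force passes 120 N, or if a joint passes its speed limit or range.

## Working session

There is one attempt and no reset: what is moved stays moved. The work goes in short steps, Python scripts to look and compute and a tool call to move; the robot and the scene stay as the last step left them, time stands still between calls to the robot, and variables do not carry over. Pictures are saved under pics/ and viewed, at most 10 in all, crops included, and the job is handed in when it is done.

Besides the shell and the picture viewer there is one more tool, called after ">>>" in YAML: its name, and indented under it one key for each argument. servo_tool: Moves the arm, as the interface text tells. Shift numbers are shares of 0.1 m and turn numbers shares of 1.5 rad, none past 1 either way. Its arguments: {"type":"object","properties":{"steps":{"type":"array"},"grip_force":{"type":"number"}},"required":["steps"]}

```bash
mkdir -p pics
cat > h.py <<'E'
import numpy as np, cv2
from workcell import get_obs, read_camera
def cam(n, save=None):
    c=read_camera(n)
    if save: cv2.imwrite(f'pics/{save}.png', c['color'][:,:,::-1])
    c['f']=c['color'].shape[0]/2/np.tan(np.radians(c['fovy'])/2)
    c['R']=np.array(c['rotation']); c['o']=np.array(c['origin'])
    return c
def ray(c,u,v):
    d=c['R']@np.array([(u-c['cx'])/c['f'],(v-c['cy'])/c['f'],1]); return c['o'],d/np.linalg.norm(d)
def onz(c,u,v,z):
    o,d=ray(c,u,v); return o+d*(z-o[2])/d[2]
def ony(c,u,v,y):
    o,d=ray(c,u,v); return o+d*(y-o[1])/d[1]
def proj(c,p):
    q=c['R'].T@(np.array(p)-c['o']); return c['f']*q[:2]/q[2]+[c['cx'],c['cy']]
E
python3 - <<'E'
from h import *
a=cam('top','t0');b=cam('side','s0')
cv2.imwrite('pics/both.png',np.vstack([a['color'],b['color']])[:,:,::-1][:600] if 0 else cv2.resize(np.hstack([a['color'],b['color']])[:,:,::-1],(800,300)))
for c in(a,b):print(c['o'],c['R'],c['f'],c['cx'],c['cy'])
print(get_obs())
E
```

```text
[ 0.38910784 -0.08333669  1.53467123] [-3.07640712e+00  1.31869269e-03 -1.56328446e+00] 370.6232825765005 247.51380629552057 187.68848882646617
[ 0.26652847 -0.92720224  0.64261906] [-2.11514443 -0.00310196 -0.24670623] 346.66141625285195 255.8365380737927 195.3521110623153
{'clock': 0.1, 'q': array([-1.14300080e+00,  2.38743656e-01, -1.41833625e-02,  1.31922873e+00,
        1.89968717e-05,  1.57084075e+00]), 'qd': array([-0.00058646, -0.00155824,  0.00234404,  0.00120797, -0.00228105,
       -0.00131954]), 'tau': array([-1.45565598e-03, -5.39720714e+01,  3.46999204e+01,  1.34333697e-02,
       -3.21925995e-05,  1.25213103e-05]), 'position': array([ 0.21764685, -0.47732818,  0.23072471]), 'tool_rot': array([-3.14023323e+00, -1.89364671e-05,  4.27751080e-01]), 'contact_force': array([ 1.11541451,  0.38205172, -0.31875848]), 'torque': array([-0.02968854,  0.04399871,  0.00213218]), 'grip_force': 0.0, 'grip_width': 0.9977790546503726}
```

View pics/t0.png

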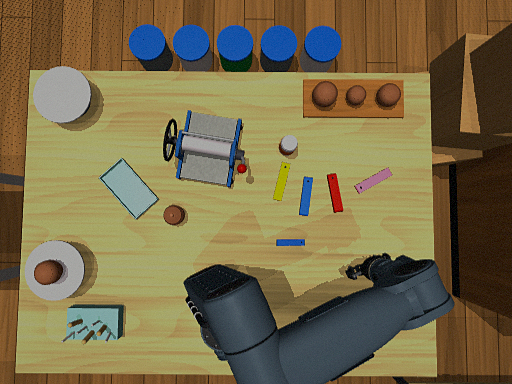

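View pics/s0.png

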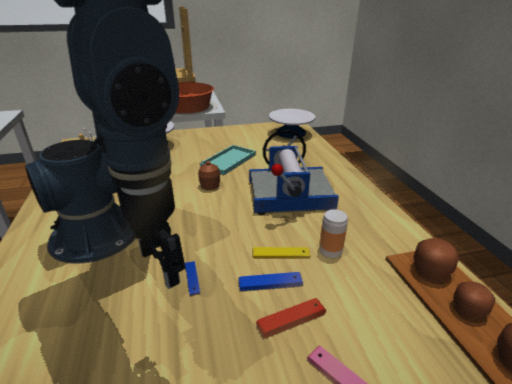

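The top view shows the blue gauge at about (306,196), with a smaller blue decoy at (290,242). The machine is at about (208,150), the red knob at (242,169), the tray at (130,188), the jar at (174,215) and the can at (289,145). The side view shows the knob at about (278,170).

```bash
cat >> h.py <<'E'
from scipy.spatial.transform import Rotation as Ro
_cam=cam
def cam(n,save=None):
    c=read_camera(n)
    if save: cv2.imwrite(f'pics/{save}.png', c['color'][:,:,::-1])
    c['f']=192/np.tan(np.radians(c['fovy'])/2)
    r=np.array(c['rotation']); c['R']=Ro.from_euler('xyz',r).as_matrix() if r.size==3 else r
    c['o']=np.array(c['origin']); c['hsv']=cv2.cvtColor(c['color'],cv2.COLOR_RGB2HSV); return c
def blobs(c,lo,hi,amin=30):
    m=cv2.inRange(c['hsv'],np.array(lo),np.array(hi))
    k,_=cv2.findContours(m,cv2.RETR_EXTERNAL,cv2.CHAIN_APPROX_NONE)
    return sorted([x for x in k if cv2.contourArea(x)>=amin],key=cv2.contourArea,reverse=True)
def rect_onz(c,k,z):
    p=np.array([onz(c,u,v,z)[:2] for u,v in k[:,0].astype(float)])
    (cx,cy),(w,h),a=cv2.minAreaRect((p*1000).astype(np.float32))
    if w<h: w,h,a=h,w,a+90
    return np.round([cx,cy,w,h,(a+90)%180-90],1)
E
python3 - <<'E'
from h import *
a=cam('top');b=cam('side')
H=a['hsv']
for p in [(306,196),(290,242),(242,169),(130,188),(187,130),(215,125),(237,150),(174,215)]: print(p,H[p[1],p[0]])
print('blue');[print(cv2.boundingRect(k),rect_onz(a,k,.015)) for k in blobs(a,(100,120,50),(125,255,255))if cv2.boundingRect(k)[1]>80]
print('tray');[print(cv2.boundingRect(k),rect_onz(a,k,.022)) for k in blobs(a,(75,30,60),(99,200,255),200)]
print('bed');[print(cv2.boundingRect(k),rect_onz(a,k,.055)) for k in blobs(a,(0,0,90),(180,40,255),200)]
print('red');[print(cv2.boundingRect(k),cv2.minEnclosingCircle(k)) for k in blobs(a,(0,180,80),(4,255,255),10)]
print('redside');[print(cv2.boundingRect(k),cv2.minEnclosingCircle(k)) for k in blobs(b,(0,180,80),(4,255,255),10)]
print('yel');[print(cv2.boundingRect(k),rect_onz(a,k,.01)) for k in blobs(a,(25,200,100),(32,255,255),60)]
# enlarged crop
x=a['color'][90:230,90:350,::-1];cv2.imwrite('pics/c1.png',cv2.resize(x,None,fx=3,fy=3,interpolation=cv2.INTER_CUBIC))
E
```

```text
(306, 196) [107 209 173]
(290, 242) [108 216 165]
(242, 169) [  0 255 164]
(130, 188) [ 89  37 165]
(187, 130) [108 255  71]
(215, 125) [ 27  19 135]
(237, 150) [105  20  52]
(174, 215) [  8 155 133]
blue
(299, 177, 14, 39) [ 456.7 -318.9  157.5   36.6   -7.6]
(277, 239, 28, 7) [ 268.1 -257.2  110.    24.2  -89.6]
(229, 119, 12, 47) [678.  -24.9 197.5  21.6 -10.2]
(175, 130, 8, 27) [671.8 206.2 110.3  22.7  -6. ]
(227, 168, 6, 19) [532.2  -6.2  76.   13.6  -8.8]
(184, 110, 7, 22) [766.4 172.6  88.6  13.   -9.2]
(176, 159, 6, 20) [566.2 204.7  79.6  13.3  -9.1]
tray
(99, 158, 59, 61) [482.6 408.6 230.  123.9  42.5]
(66, 308, 53, 32) [-60.6 536.5 206.5 121.3 -89.6]
bed
(25, 240, 59, 60) [156.6 680.7 230.6 229.2   2.1]
(33, 66, 58, 57) [862.5 678.2 232.8 232.4 -61.7]
(182, 112, 55, 45) [702.8  81.  210.5 155.5  80.9]
(180, 153, 49, 32) [561.7  92.2 187.8  96.2  80.9]
(119, 165, 38, 51) [474.2 385.8 192.  109.7  42.6]
red
(327, 174, 16, 38) ((334.5, 192.5), 19.039531707763672)
(237, 164, 9, 9) ((241.0, 168.0), 4.472236156463623)
redside
(258, 304, 49, 25) ((282.0, 313.5), 25.811918258666992)
(272, 164, 11, 9) ((277.0, 168.5), 5.02503776550293)
(308, 304, 16, 10) ((315.5, 310.5), 7.905794143676758)
yel
(273, 162, 17, 39) [ 516.9 -219.   157.8   35.   -13.9]
```

View pics/c1.png

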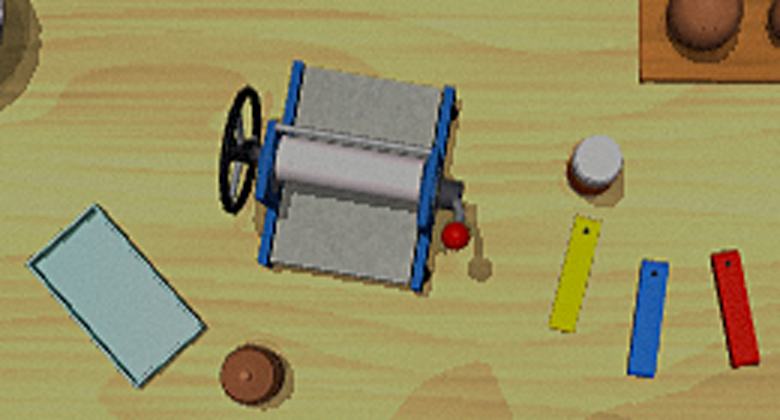

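The crop confirms the frame yaw of about -9.1° and that the blue gauge lies almost parallel to the feed. Its centre is about (0.457,-0.319). Next I triangulate the knob and work out waypoints.

```bash
cat >> h.py <<'E'
YAW=np.radians(-9.1); O=np.array([.647,.079])
D=np.array([np.cos(YAW),np.sin(YAW)]); N=np.array([-D[1],D[0]])
def w(fx,fy): return np.round(O+fx*D+fy*N,4)
def fr(p): q=np.array(p[:2])-O; return np.round([q@D,q@N],4)
def tri(a,pa,b,pb):
    o1,d1=ray(a,*pa);o2,d2=ray(b,*pb)
    s=np.linalg.lstsq(np.c_[d1,-d2],o2-o1,rcond=None)[0]
    p,q=o1+s[0]*d1,o2+s[1]*d2; return (p+q)/2,np.linalg.norm(p-q)
def cen(k): m=cv2.moments(k); return m['m10']/m['m00'],m['m01']/m['m00']
def knob():
    a=cam('top');b=cam('side')
    f=lambda c,x0,x1,y0,y1:[cen(k) for k in blobs(c,(0,180,60),(5,255,255),10) if x0<cen(k)[0]<x1 and y0<cen(k)[1]<y1]
    ka=f(a,215,265,130,190);kb=f(b,240,320,130,190);print(ka,kb)
    p,e=tri(a,ka[0],b,kb[0]);return p,e
E
python3 - <<'E'
from h import *
p,e=knob();q=fr(p);print(p,e,q,'ang from x',np.arcsin((-.014-q[0])/.1),'from z',np.arccos(min(1,(p[2]-.101)/.1)))
for n,f in dict(prepush=(-.14,-.15),bedtouch=(-.09,0),rolltop=(-.003,0),up=(-.014,-.15)).items(): print(n,w(*f))
c=cam('top')
for q in [(-.14,-.111),(.14,-.111),(.14,.111),(-.14,.111)]: print(proj(c,[*w(*q),.055]).round(1))
print('jar',onz(c,174,215,.1),'can',onz(c,289,142,.12))
E
```

```text
[(241.446735395189, 168.15120274914088)] [(276.86394557823127, 169.05442176870747)]
[ 0.54986753 -0.05824466  0.18112393] 0.0013997134423407464 [-0.0742 -0.1509] ang from x 0.6460034595633442 from z 0.6414326918895166
prepush [ 0.485 -0.047]
bedtouch [0.5581 0.0932]
rolltop [0.644  0.0795]
up [ 0.6095 -0.0669]
[229.5 186.2]
[241.1 118.2]
[187.2 109.3]
[174.9 177. ]
jar [0.37494661 0.20234152 0.1       ] can [ 0.659152   -0.23940092  0.12      ]
```

>>> servo_tool:
  steps:
    - {"linear": [0.54, 0.86, 0], "delta_rot": [0, 0, -0.39], "hand": -1}
    - {"linear": [0.54, 0.86, 0], "delta_rot": [0, 0, -0.39], "hand": -1}
    - {"linear": [0.54, 0.86, 0], "delta_rot": [0, 0, -0.39], "hand": -1}
    - {"linear": [0.54, 0.86, 0], "delta_rot": [0, 0, -0.39], "hand": -1}
    - {"linear": [0.54, 0.86, 0], "delta_rot": [0, 0, -0.39], "hand": -1}
  grip_force: 40

```text
clock: 0.77
position: [0.2725, -0.3904, 0.2316]
tool_rot: [3.141, -0.0, -0.161]
contact_force: [-0.4, -0.3, -0.6]
grip_width: 0.298
grip_force: 0.0
```

>>> servo_tool:
  steps:
    - {"linear": [0.54, 0.86, 0], "delta_rot": [0, 0, 0], "hand": -1}
    - {"linear": [0.54, 0.86, 0], "delta_rot": [0, 0, 0], "hand": -1}
    - {"linear": [0.54, 0.86, 0], "delta_rot": [0, 0, 0], "hand": -1}

```text
clock: 1.02
position: [0.3266, -0.303, 0.2313]
tool_rot: [-3.14, -0.0, -0.157]
contact_force: [0.1, -0.4, 0.1]
grip_width: -0.004
grip_force: 0.0
```

>>> servo_tool:
  steps:
    - {"linear": [0.54, 0.86, 0], "delta_rot": [0, 0, 0], "hand": -1}
    - {"linear": [0.54, 0.86, 0], "delta_rot": [0, 0, 0], "hand": -1}
    - {"linear": [0.54, 0.86, 0], "delta_rot": [0, 0, 0], "hand": -1}

```text
clock: 1.27
position: [0.3811, -0.2167, 0.2314]
tool_rot: [-3.141, -0.001, -0.156]
contact_force: [-0.5, 0.1, -0.4]
grip_width: 0.004
grip_force: 0.0
```

>>> servo_tool:
  steps:
    - {"linear": [0.54, 0.86, 0], "delta_rot": [0, 0, 0], "hand": -1}
    - {"linear": [0.54, 0.86, 0], "delta_rot": [0, 0, 0], "hand": -1}
    - {"linear": [0.54, 0.86, 0], "delta_rot": [0, 0, 0], "hand": -1}

```text
clock: 1.52
position: [0.4355, -0.1305, 0.2314]
tool_rot: [-3.141, -0.001, -0.156]
contact_force: [-0.5, -0.6, -0.1]
grip_width: -0.005
grip_force: 0.0
```

>>> servo_tool:
  steps:
    - {"linear": [0.51, 0.87, -0.5], "delta_rot": [0, 0, 0], "hand": -1}
    - {"linear": [0.51, 0.87, -0.5], "delta_rot": [0, 0, 0], "hand": -1}
    - {"linear": [0.51, 0.87, -0.5], "delta_rot": [0, 0, 0], "hand": -1}
    - {"linear": [0.51, 0.87, -0.5], "delta_rot": [0, 0, 0], "hand": -1}

```text
clock: 1.85
position: [0.4832, -0.0599, 0.1787]
tool_rot: [-3.128, 0.003, -0.131]
contact_force: [-1.4, -0.3, -0.2]
grip_width: -0.002
grip_force: 0.0
```

>>> servo_tool:
  steps:
    - {"linear": [0, 0, 0], "delta_rot": [0, 0, 0], "hand": -1}
    - {"linear": [0, 0, 0], "delta_rot": [0, 0, 0], "hand": -1}
    - {"linear": [0.15, -0.024, 0], "delta_rot": [0, 0, 0], "hand": -1}
    - {"linear": [0.25, -0.04, 0], "delta_rot": [0, 0, 0], "hand": -1}
    - {"linear": [0.35, -0.056, 0], "delta_rot": [0, 0, 0], "hand": -1}
    - {"linear": [0.42, -0.067, 0], "delta_rot": [0, 0, 0], "hand": -1}
    - {"linear": [0.48, -0.077, 0], "delta_rot": [0, 0, 0], "hand": -1}
    - {"linear": [0.54, -0.086, 0], "delta_rot": [0, 0, 0], "hand": -1}
    - {"linear": [0.6, -0.096, 0], "delta_rot": [0, 0, 0], "hand": -1}

```text
clock: 2.6
position: [0.5373, -0.0744, 0.183]
tool_rot: [-3.134, 0.008, -0.138]
contact_force: [-12.6, -5.3, 11.0]
grip_width: 0.002
grip_force: 6.9
```

Run:
```python
from h import *
o=get_obs();print(o['position'],fr(o['position']),o['contact_force'])
p,e=knob();q=fr(p);print(p,e,q,'ang',np.arcsin((-.014-q[0])/.1))
```

```text
[ 0.53730948 -0.07439909  0.18299874] [-0.084  -0.1688] [-12.60187334  -5.31814642  11.01051256]
[] [(284.10984848484844, 165.15151515151513)]Traceback (most recent call last):
  File "<stdin>", line 3, in <module>
  File "h.py", line 47, in knob
    p,e=tri(a,ka[0],b,kb[0]);return p,e
              ~~^^^
IndexError: list index out of range
```

Run:
```python
from h import *
b=cam('side');o=get_obs();print(o)
cv2.imwrite('pics/k1.png',cv2.resize(b['color'][110:240,220:360,::-1],None,fx=4,fy=4,interpolation=cv2.INTER_CUBIC))
```

```text
{'clock': 2.75, 'q': array([-0.14086748,  0.29649196, -0.06041382,  1.2155781 ,  0.01065131,
        3.1382044 ]), 'qd': array([ 0.00549819,  0.00175902, -0.00612209, -0.00788526,  0.00523846,
        0.00037618]), 'tau': array([ 2.54498988e+00, -5.46817231e+01,  3.52258515e+01, -2.45713793e+00,
        1.42876938e+00, -2.02615221e-02]), 'position': array([ 0.54149693, -0.07348744,  0.1819442 ]), 'tool_rot': array([-3.13093569e+00,  1.65145692e-03, -1.37479415e-01]), 'contact_force': array([-7.52217032, -3.02606539,  5.60740932]), 'torque': array([-0.7776156 ,  1.36081721,  0.03099087]), 'grip_force': 3.9929750561714172, 'grip_width': -0.00012586283395117553}
```

View pics/k1.png

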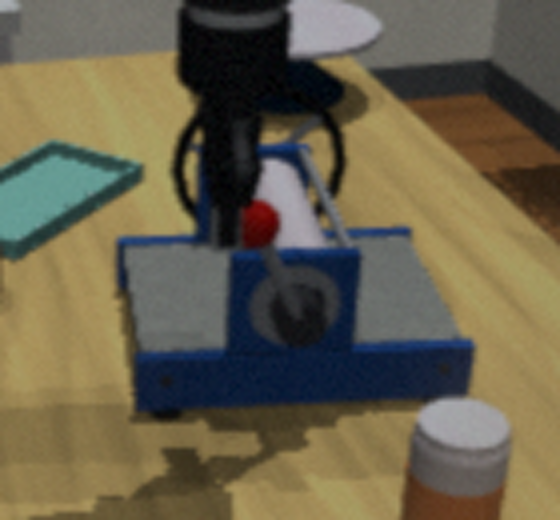

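The close view shows the fingers beside the ball, with joint 6 at its limit and the tool pushed off line. I'll back off and turn the tool half a turn, which gives joint 6 about 0.

>>> servo_tool:
  steps:
    - {"linear": [-0.7, 0.1, 0], "delta_rot": [0, 0, 0], "hand": -1}
    - {"linear": [-0.7, 0.1, 0], "delta_rot": [0, 0, 0], "hand": -1}
    - {"linear": [-0.7, 0.1, 0], "delta_rot": [0, 0, 0.3], "hand": -1}
    - {"linear": [-0.7, 0.1, 0], "delta_rot": [0, 0, 0.6], "hand": -1}
    - {"linear": [-0.7, 0.1, 0], "delta_rot": [0, 0, 0.6], "hand": -1}
    - {"linear": [-0.7, 0.1, 0], "delta_rot": [0, 0, 0.6], "hand": -1}
    - {"linear": [-0.7, 0.1, 0], "delta_rot": [0, 0, 0.6], "hand": -1}
    - {"linear": [-0.7, 0.1, 0], "delta_rot": [0, 0, 0.6], "hand": -1}
    - {"linear": [-0.7, 0.1, 0], "delta_rot": [0, 0, 0.7], "hand": -1}
    - {"linear": [-0.7, 0.1, 0], "delta_rot": [0, 0, 0.7], "hand": -1}

```text
clock: 3.58
position: [0.4728, -0.0623, 0.1815]
tool_rot: [-3.129, 0.0, 0.87]
contact_force: [-0.1, 0.5, -0.7]
grip_width: -0.003
grip_force: 0.0
```

>>> servo_tool:
  steps:
    - {"linear": [0, 0, 0], "delta_rot": [0, 0, 0.8], "hand": -1}
    - {"linear": [0, 0, 0], "delta_rot": [0, 0, 0.8], "hand": -1}
    - {"linear": [0, 0, 0], "delta_rot": [0, 0, 0.8], "hand": -1}
    - {"linear": [0, 0, 0], "delta_rot": [0, 0, 0.8], "hand": -1}
    - {"linear": [0, 0, 0], "delta_rot": [0, 0, 0.8], "hand": -1}
    - {"linear": [0, 0, 0], "delta_rot": [0, 0, 0.8], "hand": -1}
    - {"linear": [0, 0, 0], "delta_rot": [0, 0, 0.8], "hand": -1}
    - {"linear": [0, 0, 0], "delta_rot": [0, 0, 0.8], "hand": -1}
    - {"linear": [0, 0, 0], "delta_rot": [0, 0, 0.8], "hand": -1}
    - {"linear": [0, 0, 0], "delta_rot": [0, 0, 0.8], "hand": -1}

```text
clock: 4.42
position: [0.4728, -0.0623, 0.1815]
tool_rot: [-3.129, 0.0, 2.07]
contact_force: [0.2, -0.4, -0.6]
grip_width: 0.003
grip_force: 0.0
```

>>> servo_tool:
  steps:
    - {"linear": [0, 0, 0], "delta_rot": [0, 0, 0.59], "hand": -1}
    - {"linear": [0, 0, 0], "delta_rot": [0, 0, 0.59], "hand": -1}
    - {"linear": [0, 0, 0], "delta_rot": [0, 0, 0.59], "hand": -1}
    - {"linear": [0, 0, 0], "delta_rot": [0, 0, 0.59], "hand": -1}
    - {"linear": [0, 0, 0], "delta_rot": [0, 0, 0.59], "hand": -1}
    - {"linear": [0, 0, 0], "delta_rot": [0, 0, 0.59], "hand": -1}
    - {"linear": [0, 0, 0], "delta_rot": [0, 0, 0.59], "hand": -1}
    - {"linear": [0, 0, 0], "delta_rot": [0, 0, 0.59], "hand": -1}
    - {"linear": [0, 0, 0], "delta_rot": [0, 0, 0.59], "hand": -1}

```text
clock: 5.17
position: [0.4728, -0.0622, 0.1815]
tool_rot: [-3.129, 0.0, 2.946]
contact_force: [0.3, -0.1, 0.2]
grip_width: 0.002
grip_force: 0.0
```

Run:
```python
from h import *
p,e=knob();q=fr(p);print(p,e,q,'ang',np.arcsin((-.014-q[0])/.1))
o=get_obs();print(o['position'],fr(o['position']),o['tool_rot'],o['contact_force'])
```

```text
[] [(283.7888888888889, 164.96944444444443)]Traceback (most recent call last):
  File "<stdin>", line 2, in <module>
  File "h.py", line 47, in knob
    p,e=tri(a,ka[0],b,kb[0]);return p,e
              ~~^^^
IndexError: list index out of range
```

>>> servo_tool:
  steps:
    - {"linear": [0.03, 0.17, 0], "delta_rot": [0.008, -0.002, 0.024], "hand": -1}
    - {"linear": [0.03, 0.17, 0], "delta_rot": [0.008, -0.002, 0.024], "hand": -1}
    - {"linear": [0.3, 0.126, 0], "delta_rot": [0.008, -0.002, 0.024], "hand": -1}
    - {"linear": [0.5, 0.094, 0], "delta_rot": [0.008, -0.002, 0.024], "hand": -1}
    - {"linear": [0.6, 0.078, 0], "delta_rot": [0.008, -0.002, 0.024], "hand": -1}
    - {"linear": [0.68, 0.064, 0], "delta_rot": [0.008, -0.002, 0.024], "hand": -1}
    - {"linear": [0.76, 0.051, 0], "delta_rot": [0.008, -0.002, 0.024], "hand": -1}
    - {"linear": [0.84, 0.038, 0], "delta_rot": [0.008, -0.002, 0.024], "hand": -1}
    - {"linear": [0.93, 0.023, 0], "delta_rot": [0.008, -0.002, 0.024], "hand": -1}
    - {"linear": [0.93, 0.023, 0], "delta_rot": [0.008, -0.002, 0.024], "hand": -1}

```text
clock: 6.1
position: [0.5665, -0.0599, 0.1811]
tool_rot: [-3.141, 0.001, 2.985]
contact_force: [0.0, -0.0, 0.2]
grip_width: 0.001
grip_force: 0.0
```

```bash
cat >> h.py <<'E'
def kside():
    b=cam('side');k=[cen(k) for k in blobs(b,(0,180,60),(5,255,255),10) if 240<cen(k)[0]<320 and 130<cen(k)[1]<190]
    o,d=ray(b,*k[0]);n=np.r_[N,0];P=np.r_[O-.15*N,0];p=o+d*((P-o)@n)/(d@n)
    x=fr(p)[0]; return p.round(4),x,'ang',np.arctan2(-.014-x,p[2]-.101)
def st():
    o=get_obs();print(o['clock'],o['position'].round(4),fr(o['position']),o['tool_rot'].round(4),o['contact_force'].round(1),'q',o['q'].round(2),'w',round(o['grip_width'],3))
E
python3 - <<'E'
from h import *
print(kside());st()
E
```

```text
(array([ 0.5993, -0.0653,  0.2011]), np.float64(-0.0243), 'ang', np.float64(0.10255127810019017))
6.15 [ 0.5661 -0.0598  0.1811] [-0.058  -0.1498] [-3.1409e+00  1.2000e-03  2.9848e+00] [ 0.5  0.2 -1.4] q [-0.1   0.33 -0.01  1.23 -0.    0.05] w 0.002
```

>>> servo_tool:
  steps:
    - {"linear": [-0.04, 0.77, 0.1], "delta_rot": [0, 0, 0], "hand": -1}
    - {"linear": [-0.04, 0.77, 0.1], "delta_rot": [0, 0, 0], "hand": -1}

```text
clock: 6.32
position: [0.5613, 0.0171, 0.1911]
tool_rot: [-3.141, 0.001, 2.981]
contact_force: [0.2, 0.6, -0.2]
grip_width: -0.001
grip_force: 0.0
```

>>> servo_tool:
  steps:
    - {"linear": [-0.04, 0.77, 0], "delta_rot": [0, 0, 0], "hand": -1}
    - {"linear": [-0.04, 0.77, 0], "delta_rot": [0, 0, 0], "hand": -1}
    - {"linear": [-0.04, 0.77, 0], "delta_rot": [0, 0, 0], "hand": -1}

```text
clock: 6.57
position: [0.557, 0.0997, 0.1915]
tool_rot: [3.14, 0.001, 2.99]
contact_force: [-0.5, -0.6, 0.5]
grip_width: -0.001
grip_force: 0.0
```

>>> servo_tool:
  steps:
    - {"linear": [0, 0, -1], "delta_rot": [0, 0, 0], "hand": -1}
    - {"linear": [0, 0, -1], "delta_rot": [0, 0, 0], "hand": -1}
    - {"linear": [0, 0, -1], "delta_rot": [0, 0, 0], "hand": -1}
    - {"linear": [0, 0, -1], "delta_rot": [0, 0, 0], "hand": -1}

```text
clock: 6.9
position: [0.5544, 0.0939, 0.0873]
tool_rot: [-3.139, -0.006, 2.986]
contact_force: [-0.3, -1.3, 0.0]
grip_width: 0.0
grip_force: 0.0
```

>>> servo_tool:
  steps:
    - {"linear": [0, 0, -0.28], "delta_rot": [0, 0, 0], "hand": -1}
    - {"linear": [0, 0, -0.28], "delta_rot": [0, 0, 0], "hand": -1}
    - {"linear": [0, 0, -0.3], "delta_rot": [0, 0, 0], "hand": -1}
    - {"linear": [0, 0, -0.3], "delta_rot": [0, 0, 0], "hand": -1}

```text
clock: 7.23
position: [0.5583, 0.0944, 0.0627]
tool_rot: [-3.141, 0.002, 2.985]
contact_force: [0.1, -0.1, 0.8]
grip_width: 0.003
grip_force: 0.0
```

>>> servo_tool:
  steps:
    - {"linear": [0, 0, -0.02], "delta_rot": [0, 0, 0], "hand": -1}
    - {"linear": [0, 0, -0.04], "delta_rot": [0, 0, 0], "hand": -1}
    - {"linear": [0, 0, -0.04], "delta_rot": [0, 0, 0], "hand": -1}

```text
clock: 7.48
position: [0.558, 0.0944, 0.0579]
tool_rot: [-3.141, 0.002, 2.985]
contact_force: [0.2, 0.1, 0.5]
grip_width: -0.0
grip_force: 0.0
```

>>> servo_tool:
  steps:
    - {"linear": [0, 0, -0.01], "delta_rot": [0, 0, 0], "hand": -1}
    - {"linear": [0, 0, -0.02], "delta_rot": [0, 0, 0], "hand": -1}
    - {"linear": [0, 0, -0.02], "delta_rot": [0, 0, 0], "hand": -1}

```text
clock: 7.73
position: [0.5575, 0.0944, 0.0552]
tool_rot: [-3.141, 0.001, 2.985]
contact_force: [-0.2, 0.1, -0.6]
grip_width: 0.001
grip_force: 0.0
```

```bash
python3 -c "
from h import *
st();print(kside())"
```

```text
7.7333 [0.5575 0.0944 0.0552] [-0.0908  0.001 ] [-3.1409e+00  8.0000e-04  2.9855e+00] [-0.2  0.1 -0.6] q [ 0.17  0.42 -0.22  0.93 -0.    0.32] w 0.001
(array([ 0.5978, -0.065 ,  0.2013]), np.float64(-0.0258), 'ang', np.float64(0.11716472633487973))
```

>>> servo_tool:
  steps:
    - {"linear": [0, 0, -0.01], "delta_rot": [0, 0, 0], "hand": -1}
    - {"linear": [0, 0, -0.01], "delta_rot": [0, 0, 0], "hand": -1}

```text
clock: 7.95
position: [0.5576, 0.0944, 0.0541]
tool_rot: [-3.141, 0.001, 2.986]
contact_force: [0.7, 0.5, 0.2]
grip_width: 0.003
grip_force: 0.0
```

>>> servo_tool:
  steps:
    - {"linear": [0, 0, -0.01], "delta_rot": [0, 0, 0], "hand": -1}
    - {"linear": [0, 0, -0.01], "delta_rot": [0, 0, 0], "hand": -1}

```text
clock: 8.12
position: [0.5576, 0.0944, 0.0539]
tool_rot: [-3.141, 0.001, 2.985]
contact_force: [-2.3, -0.6, 6.4]
grip_width: 0.001
grip_force: 3.7
```

>>> servo_tool:
  steps:
    - {"linear": [0, 0, -0.01], "delta_rot": [0, 0, 0], "hand": -1}
    - {"linear": [0, 0, -0.01], "delta_rot": [0, 0, 0], "hand": -1}

```text
clock: 8.28
position: [0.5577, 0.0944, 0.0538]
tool_rot: [-3.141, 0.002, 2.985]
contact_force: [-6.8, -1.3, 17.3]
grip_width: -0.001
grip_force: 8.7
```

>>> servo_tool:
  steps:
    - {"linear": [0, 0, 1], "delta_rot": [0, 0, 0], "hand": -1}
    - {"linear": [0, 0, 1], "delta_rot": [0, 0, 0], "hand": -1}
    - {"linear": [0, 0, 1], "delta_rot": [0, 0, 0], "hand": -1}
    - {"linear": [0, 0, 1], "delta_rot": [0, 0, 0], "hand": -1}

```text
clock: 8.62
position: [0.5601, 0.0948, 0.1571]
tool_rot: [3.14, 0.008, 2.985]
contact_force: [0.3, 0.1, 0.2]
grip_width: 0.001
grip_force: 0.0
```

>>> servo_tool:
  steps:
    - {"linear": [0.72, -0.13, 0], "delta_rot": [0, 0, 0], "hand": -1}
    - {"linear": [0.72, -0.13, 0], "delta_rot": [0, 0, 0], "hand": -1}
    - {"linear": [0.72, -0.13, 0], "delta_rot": [0, 0, 0], "hand": -1}
    - {"linear": [0.72, -0.13, -0.12], "delta_rot": [0, 0, 0], "hand": -1}
    - {"linear": [0.72, -0.13, -0.12], "delta_rot": [0, 0, 0], "hand": -1}
    - {"linear": [0.72, -0.13, -0.12], "delta_rot": [0, 0, 0], "hand": -1}

```text
clock: 9.12
position: [0.6288, 0.0813, 0.139]
tool_rot: [-3.14, -0.001, 2.985]
contact_force: [-0.4, 0.3, 1.5]
grip_width: -0.001
grip_force: 0.0
```

>>> servo_tool:
  steps:
    - {"linear": [0, 0, -0.02], "delta_rot": [0, 0, 0], "hand": -1}
    - {"linear": [0, 0, -0.04], "delta_rot": [0, 0, 0], "hand": -1}
    - {"linear": [0, 0, -0.04], "delta_rot": [0, 0, 0], "hand": -1}

```text
clock: 9.37
position: [0.6294, 0.0815, 0.1363]
tool_rot: [-3.141, 0.001, 2.986]
contact_force: [-0.6, -0.2, 0.3]
grip_width: -0.0
grip_force: 0.0
```

>>> servo_tool:
  steps:
    - {"linear": [0, 0, -0.01], "delta_rot": [0, 0, 0], "hand": -1}
    - {"linear": [0, 0, -0.01], "delta_rot": [0, 0, 0], "hand": -1}

```text
clock: 9.53
position: [0.6296, 0.0815, 0.1355]
tool_rot: [-3.141, 0.001, 2.986]
contact_force: [-1.1, -0.2, -0.7]
grip_width: 0.001
grip_force: 0.0
```

>>> servo_tool:
  steps:
    - {"linear": [0, 0, -0.01], "delta_rot": [0, 0, 0], "hand": -1}
    - {"linear": [0, 0, -0.01], "delta_rot": [0, 0, 0], "hand": -1}

```text
clock: 9.7
position: [0.6296, 0.0814, 0.1343]
tool_rot: [-3.141, 0.001, 2.985]
contact_force: [0.3, -0.1, 0.1]
grip_width: 0.001
grip_force: 0.0
```

>>> servo_tool:
  steps:
    - {"linear": [0, 0, -0.01], "delta_rot": [0, 0, 0], "hand": -1}
    - {"linear": [0, 0, -0.01], "delta_rot": [0, 0, 0], "hand": -1}

```text
clock: 9.87
position: [0.6296, 0.0814, 0.1331]
tool_rot: [-3.141, 0.001, 2.985]
contact_force: [0.2, -0.5, 0.3]
grip_width: -0.002
grip_force: 0.0
```

>>> servo_tool:
  steps:
    - {"linear": [0, 0, -0.006], "delta_rot": [0, 0, 0], "hand": -1}
    - {"linear": [0, 0, -0.006], "delta_rot": [0, 0, 0], "hand": -1}

```text
clock: 10.03
position: [0.6296, 0.0814, 0.1326]
tool_rot: [-3.141, 0.001, 2.985]
contact_force: [-0.0, 0.1, -0.2]
grip_width: 0.003
grip_force: 0.0
```

>>> servo_tool:
  steps:
    - {"linear": [0, 0, -0.006], "delta_rot": [0, 0, 0], "hand": -1}
    - {"linear": [0, 0, -0.006], "delta_rot": [0, 0, 0], "hand": -1}

```text
clock: 10.2
position: [0.6296, 0.0814, 0.132]
tool_rot: [-3.141, 0.001, 2.985]
contact_force: [-0.6, -0.1, 0.6]
grip_width: 0.0
grip_force: 0.0
```

>>> servo_tool:
  steps:
    - {"linear": [0, 0, -0.006], "delta_rot": [0, 0, 0], "hand": -1}
    - {"linear": [0, 0, -0.006], "delta_rot": [0, 0, 0], "hand": -1}

```text
clock: 10.37
position: [0.6297, 0.0814, 0.1316]
tool_rot: [-3.141, 0.001, 2.985]
contact_force: [-1.1, 0.2, 1.6]
grip_width: -0.002
grip_force: 0.7
```

>>> servo_tool:
  steps:
    - {"linear": [0, 0, 0.05], "delta_rot": [0, 0, 0], "hand": -1}
    - {"linear": [0.15, -0.025, 0.05], "delta_rot": [0, 0, 0], "hand": -1}
    - {"linear": [0.15, -0.025, 0.05], "delta_rot": [0, 0, 0], "hand": -1}
    - {"linear": [0.15, -0.025, 0.03], "delta_rot": [0, 0, 0], "hand": -1}
    - {"linear": [0.15, -0.025, 0.022], "delta_rot": [0, 0, 0], "hand": -1}
    - {"linear": [0.15, -0.025, 0.022], "delta_rot": [0, 0, 0], "hand": -1}

```text
clock: 10.87
position: [0.6439, 0.0789, 0.1332]
tool_rot: [-3.141, -0.0, 2.986]
contact_force: [-0.7, -0.2, -0.5]
grip_width: 0.002
grip_force: 0.0
```

>>> servo_tool:
  steps:
    - {"linear": [0, 0, -0.006], "delta_rot": [0, 0, 0], "hand": -1}
    - {"linear": [0, 0, -0.006], "delta_rot": [0, 0, 0], "hand": -1}

```text
clock: 11.03
position: [0.6443, 0.0789, 0.1331]
tool_rot: [-3.141, 0.001, 2.986]
contact_force: [-0.0, -0.2, 1.0]
grip_width: -0.003
grip_force: 0.0
```

>>> servo_tool:
  steps:
    - {"linear": [0, 0, -0.006], "delta_rot": [0, 0, 0], "hand": -1}
    - {"linear": [0, 0, -0.006], "delta_rot": [0, 0, 0], "hand": -1}

```text
clock: 11.2
position: [0.6448, 0.0789, 0.133]
tool_rot: [-3.141, 0.002, 2.985]
contact_force: [-0.6, 0.2, 3.0]
grip_width: 0.001
grip_force: 1.6
```

>>> servo_tool:
  steps:
    - {"linear": [0, 0, 0.5], "delta_rot": [0, 0, 0], "hand": -1}
    - {"linear": [-0.5, -0.1, 0.5], "delta_rot": [0, 0, 0], "hand": -1}
    - {"linear": [-0.95, -0.36, 0.5], "delta_rot": [0, 0, 0], "hand": -1}
    - {"linear": [-0.95, -0.36, 0.5], "delta_rot": [0, 0, 0], "hand": -1}
    - {"linear": [-0.95, -0.36, 0.5], "delta_rot": [0, 0, 0], "hand": -1}

```text
clock: 11.62
position: [0.5459, 0.0415, 0.1834]
tool_rot: [-3.14, -0.0, 2.985]
contact_force: [0.7, 0.5, -0.6]
grip_width: -0.002
grip_force: 0.0
```

>>> servo_tool:
  steps:
    - {"linear": [0, -1, 0], "delta_rot": [0, 0, 0], "hand": -1}
    - {"linear": [0, -1, 0], "delta_rot": [0, 0, 0], "hand": -1}
    - {"linear": [0, -1, 0], "delta_rot": [0, 0, 0], "hand": -1}
    - {"linear": [0, -1, 0], "delta_rot": [0, 0, 0], "hand": -1}
    - {"linear": [0, -1, 0], "delta_rot": [0, 0, 0], "hand": -1}

```text
clock: 12.03
position: [0.5499, -0.0579, 0.1823]
tool_rot: [-3.141, 0.001, 2.983]
contact_force: [-0.3, -0.0, 0.2]
grip_width: 0.001
grip_force: 0.0
```

```bash
python3 -c "
from h import *
st()"
```

```text
12.0333 [ 0.5499 -0.0579  0.1823] [-0.0742 -0.1505] [-3.1413e+00  1.0000e-03  2.9833e+00] [-0.3 -0.   0.2] q [-0.1   0.31 -0.05  1.22 -0.    0.05] w 0.001
```

>>> servo_tool:
  steps:
    - {"linear": [0.1, -0.016, 0], "delta_rot": [0, 0, 0], "hand": -1}
    - {"linear": [0.16, -0.026, 0], "delta_rot": [0, 0, 0], "hand": -1}
    - {"linear": [0.22, -0.035, 0], "delta_rot": [0, 0, 0], "hand": -1}
    - {"linear": [0.27, -0.043, 0], "delta_rot": [0, 0, 0], "hand": -1}
    - {"linear": [0.32, -0.051, 0], "delta_rot": [0, 0, 0], "hand": -1}
    - {"linear": [0.36, -0.058, 0], "delta_rot": [0, 0, 0], "hand": -1}
    - {"linear": [0.387, -0.062, 0], "delta_rot": [0, 0, 0], "hand": -1}
    - {"linear": [0.387, -0.062, 0], "delta_rot": [0, 0, 0], "hand": -1}

```text
clock: 12.7
position: [0.5891, -0.0632, 0.1823]
tool_rot: [-3.141, 0.001, 2.986]
contact_force: [-1.3, 0.1, -0.0]
grip_width: 0.002
grip_force: 0.0
```

```bash
python3 -c "
from h import *
st()"
```

```text
12.7 [ 0.5891 -0.0632  0.1823] [-0.0347 -0.1496] [-3.1411e+00  1.3000e-03  2.9857e+00] [-1.3  0.1 -0. ] q [-0.11  0.37  0.05  1.25 -0.    0.05] w 0.002
```

>>> servo_tool:
  steps:
    - {"linear": [-0.3, 0.05, 0], "delta_rot": [0, 0, 0], "hand": -1}
    - {"linear": [-0.3, 1, 0], "delta_rot": [0, 0, 0], "hand": -1}
    - {"linear": [-0.3, 1, 0], "delta_rot": [0, 0, 0], "hand": -1}
    - {"linear": [-0.3, 1, 0], "delta_rot": [0, 0, 0], "hand": -1}

```text
clock: 13.03
position: [0.5581, 0.0403, 0.1827]
tool_rot: [3.14, 0.002, 2.987]
contact_force: [-0.1, -0.0, 1.2]
grip_width: -0.002
grip_force: 0.0
```

>>> servo_tool:
  steps:
    - {"linear": [0.86, 0.42, 0], "delta_rot": [0, 0, 0], "hand": -1}
    - {"linear": [0.86, 0.42, 0], "delta_rot": [0, 0, 0], "hand": -1}
    - {"linear": [0.86, 0.42, -0.3], "delta_rot": [0, 0, 0], "hand": -1}
    - {"linear": [0.86, 0.42, -0.46], "delta_rot": [0, 0, 0], "hand": -1}
    - {"linear": [0.86, 0.42, -0.46], "delta_rot": [0, 0, 0], "hand": -1}
    - {"linear": [0.86, 0.42, -0.48], "delta_rot": [0, 0, 0], "hand": -1}
    - {"linear": [0.86, 0.42, -0.5], "delta_rot": [0, 0, 0], "hand": -1}
    - {"linear": [0.86, 0.42, -0.5], "delta_rot": [0, 0, 0], "hand": -1}

```text
clock: 13.7
position: [0.6445, 0.0784, 0.1337]
tool_rot: [-3.141, 0.003, 2.985]
contact_force: [0.5, -0.5, 0.6]
grip_width: -0.002
grip_force: 0.0
```

>>> servo_tool:
  steps:
    - {"linear": [0, 0, -0.01], "delta_rot": [0, 0, 0], "hand": -1}
    - {"linear": [0, 0, -0.01], "delta_rot": [0, 0, 0], "hand": -1}

```text
clock: 13.87
position: [0.6446, 0.0784, 0.1326]
tool_rot: [-3.141, 0.003, 2.985]
contact_force: [-0.2, -0.1, -0.1]
grip_width: -0.001
grip_force: 0.0
```

>>> servo_tool:
  steps:
    - {"linear": [0, 0, -0.018], "delta_rot": [0, 0, 0], "hand": -1}
    - {"linear": [0, 0, -0.018], "delta_rot": [0, 0, 0], "hand": -1}
    - {"linear": [0, 0, -0.018], "delta_rot": [0, 0, 0], "hand": -1}

```text
clock: 14.12
position: [0.6443, 0.0786, 0.1299]
tool_rot: [-3.141, 0.001, 2.985]
contact_force: [-0.9, -0.3, 1.1]
grip_width: 0.002
grip_force: 0.4
```

>>> servo_tool:
  steps:
    - {"linear": [0, 0, -0.006], "delta_rot": [0, 0, 0], "hand": -1}
    - {"linear": [0, 0, -0.006], "delta_rot": [0, 0, 0], "hand": -1}

```text
clock: 14.28
position: [0.6448, 0.0786, 0.1298]
tool_rot: [-3.141, 0.002, 2.985]
contact_force: [-1.2, -0.9, 4.9]
grip_width: 0.003
grip_force: 2.2
```

>>> servo_tool:
  steps:
    - {"linear": [0, 0, -0.006], "delta_rot": [0, 0, 0], "hand": -1}
    - {"linear": [0, 0, -0.006], "delta_rot": [0, 0, 0], "hand": -1}

```text
clock: 14.45
position: [0.6451, 0.0785, 0.1297]
tool_rot: [-3.141, 0.003, 2.985]
contact_force: [0.5, -1.6, 8.9]
grip_width: 0.005
grip_force: 4.0
```

>>> servo_tool:
  steps:
    - {"linear": [0, 0, -0.005], "delta_rot": [0, 0, 0], "hand": -1}
    - {"linear": [0, 0, -0.005], "delta_rot": [0, 0, 0], "hand": -1}

```text
clock: 14.62
position: [0.6454, 0.0785, 0.1296]
tool_rot: [-3.141, 0.004, 2.985]
contact_force: [-0.1, -1.5, 10.3]
grip_width: -0.004
grip_force: 5.1
```

Bed top is at 0.0540 and roller top at 0.1299, so the gap is about 15.9 mm, which is within tolerance. Next is the gauge.

>>> servo_tool:
  steps:
    - {"linear": [0, 0, 1], "delta_rot": [0, 0, 0], "hand": 0.4}
    - {"linear": [0, 0, 1], "delta_rot": [0, 0, 0], "hand": 0.4}
    - {"linear": [-0.5, -0.7, 1], "delta_rot": [0, 0, 0], "hand": 0.4}
    - {"linear": [-0.64, -0.97, 1], "delta_rot": [0, 0, 0], "hand": 0.4}
    - {"linear": [-0.64, -0.97, 1], "delta_rot": [0, 0, 0], "hand": 0.4}

```text
clock: 15.03
position: [0.5796, -0.0193, 0.2291]
tool_rot: [-3.141, 0.003, 2.987]
contact_force: [-0.5, 0.1, 0.2]
grip_width: 0.689
grip_force: 0.0
```

>>> servo_tool:
  steps:
    - {"linear": [-0.64, -0.97, 0], "delta_rot": [0, 0, 0.016], "hand": 0.4}
    - {"linear": [-0.64, -0.97, 0], "delta_rot": [0, 0, 0.016], "hand": 0.4}
    - {"linear": [-0.64, -0.97, 0], "delta_rot": [0, 0, 0.016], "hand": 0.4}

```text
clock: 15.28
position: [0.5145, -0.117, 0.2281]
tool_rot: [-3.141, 0.001, 3.009]
contact_force: [0.2, -0.4, -0.4]
grip_width: 0.704
grip_force: 0.0
```

>>> servo_tool:
  steps:
    - {"linear": [-0.64, -0.97, 0], "delta_rot": [0, 0, 0], "hand": 0.4}
    - {"linear": [-0.64, -0.97, 0], "delta_rot": [0, 0, 0], "hand": 0.4}
    - {"linear": [-0.64, -0.97, 0], "delta_rot": [0, 0, 0], "hand": 0.4}

```text
clock: 15.53
position: [0.4505, -0.214, 0.2281]
tool_rot: [-3.141, 0.001, 3.009]
contact_force: [0.7, 0.1, 1.2]
grip_width: 0.701
grip_force: 0.0
```

>>> servo_tool:
  steps:
    - {"linear": [-0.62, -0.98, -0.9], "delta_rot": [0, 0, 0], "hand": 0.4}
    - {"linear": [-0.62, -0.98, -0.9], "delta_rot": [0, 0, 0], "hand": 0.4}
    - {"linear": [-0.62, -0.98, -0.9], "delta_rot": [0, 0, 0], "hand": 0.4}
    - {"linear": [-0.62, -0.98, -0.9], "delta_rot": [0, 0, 0], "hand": 0.4}
    - {"linear": [-0.62, -0.98, -0.9], "delta_rot": [0, 0, 0], "hand": 0.4}
    - {"linear": [-0.62, -0.98, -0.9], "delta_rot": [0, 0, 0], "hand": 0.4}

```text
clock: 16.03
position: [0.3895, -0.3105, 0.1374]
tool_rot: [3.141, -0.0, 3.007]
contact_force: [0.5, -0.2, 0.1]
grip_width: 0.703
grip_force: 0.0
```

Run:
```python
from h import *
st();print(kside())
a=cam('top');b=cam('side')
for k in blobs(b,(100,120,50),(125,255,255)): print(cv2.boundingRect(k),rect_onz(b,k,.0075))
cv2.imwrite('pics/p1.png',cv2.resize(b['color'][120:340,130:360,::-1],None,fx=2.5,fy=2.5))
```

```text
16.0333 [ 0.3895 -0.3105  0.1374] [-0.1927 -0.4254] [ 3.1411e+00 -3.0000e-04  3.0072e+00] [ 0.5 -0.2  0.1] q [-0.67  0.24 -0.25  1.07  0.   -0.54] w 0.703
(array([ 0.6197, -0.0685,  0.2012]), np.float64(-0.0037), 'ang', np.float64(-0.10240819161361178))
(254, 172, 84, 41) [663.8 100.6 298.7 275.1  -8.9]
(239, 273, 63, 18) [ 457.5 -320.7  155.6   47.9   -7.8]
(186, 262, 13, 33) [ 268.4 -259.3  115.6   23.9  -89.2]
(260, 146, 37, 25) [705.2 371.6 274.2 125.3  63.2]
```

View pics/p1.png

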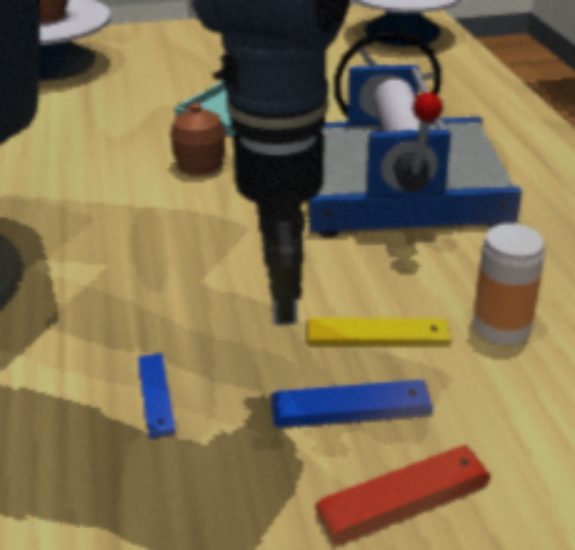

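The picture shows the lever almost upright. The gripper is over the near end of the blue gauge, and the gauges, can and jar have not moved. Now I lower and grip.

>>> servo_tool:
  steps:
    - {"linear": [0.01, 0, -1], "delta_rot": [0, 0, 0], "hand": 0.4}
    - {"linear": [0.01, 0, -1], "delta_rot": [0, 0, 0], "hand": 0.4}
    - {"linear": [0.01, 0, -1], "delta_rot": [0, 0, 0], "hand": 0.4}
    - {"linear": [0.01, 0, -1], "delta_rot": [0, 0, 0], "hand": 0.4}

```text
clock: 16.52
position: [0.3903, -0.3079, 0.0353]
tool_rot: [3.139, -0.003, 3.011]
contact_force: [-0.9, 0.7, 0.2]
grip_width: 0.7
grip_force: 0.0
```

>>> servo_tool:
  steps:
    - {"linear": [0, 0, -0.25], "delta_rot": [0, 0, 0], "hand": 0.4}
    - {"linear": [0, 0, -0.32], "delta_rot": [0, 0, 0], "hand": 0.4}
    - {"linear": [0, 0, -0.32], "delta_rot": [0, 0, 0], "hand": 0.4}
    - {"linear": [0, 0, -0.32], "delta_rot": [0, 0, 0], "hand": 0.4}

```text
clock: 16.85
position: [0.3921, -0.3104, 0.0072]
tool_rot: [-3.141, 0.002, 3.01]
contact_force: [-0.3, -0.1, -0.5]
grip_width: 0.702
grip_force: 0.0
```

>>> servo_tool:
  steps:
    - {"linear": [0, 0, 0], "delta_rot": [0, 0, 0], "hand": -0.1}
    - {"linear": [0, 0, 0], "delta_rot": [0, 0, 0], "hand": -0.2}
    - {"linear": [0, 0, 0], "delta_rot": [0, 0, 0], "hand": -0.5}
    - {"linear": [0, 0, 0], "delta_rot": [0, 0, 0], "hand": -0.5}
    - {"linear": [0, 0, 0], "delta_rot": [0, 0, 0], "hand": -0.5}
  grip_force: 50

```text
clock: 17.27
position: [0.3922, -0.311, 0.0076]
tool_rot: [-3.14, 0.003, 3.009]
contact_force: [-0.7, 1.3, 8.8]
grip_width: 0.402
grip_force: 49.2
```

>>> servo_tool:
  steps:
    - {"linear": [0, 0, 0.5], "delta_rot": [0, 0, 0], "hand": -0.5}
    - {"linear": [0, 0, 1], "delta_rot": [0, 0, 0], "hand": -0.5}
    - {"linear": [0, 0, 1], "delta_rot": [0, 0, 0], "hand": -0.5}
    - {"linear": [0, 0, 1], "delta_rot": [0, 0, 0], "hand": -0.5}
    - {"linear": [0, 0, 1], "delta_rot": [0, 0, 0], "hand": -0.5}

```text
clock: 17.68
position: [0.392, -0.3109, 0.1075]
tool_rot: [-3.139, 0.004, 3.009]
contact_force: [-0.3, 0.6, -1.6]
grip_width: 0.402
grip_force: 50.8
```

>>> servo_tool:
  steps:
    - {"linear": [-0.1, 0.5, 0.1], "delta_rot": [0, 0, -0.018], "hand": -0.5}
    - {"linear": [-0.1, 1, 0.1], "delta_rot": [0, 0, -0.018], "hand": -0.5}
    - {"linear": [-0.1, 1, 0.1], "delta_rot": [0, 0, -0.018], "hand": -0.5}
    - {"linear": [-0.1, 1, 0.1], "delta_rot": [0, 0, -0.018], "hand": -0.5}

```text
clock: 18.02
position: [0.3793, -0.2066, 0.1148]
tool_rot: [3.14, -0.002, 2.985]
contact_force: [-0.3, -0.3, -1.1]
grip_width: 0.395
grip_force: 50.8
```

>>> servo_tool:
  steps:
    - {"linear": [0, 0.5, 0], "delta_rot": [0, 0, 0], "hand": -0.5}
    - {"linear": [0, 1, 0], "delta_rot": [0, 0, 0], "hand": -0.5}
    - {"linear": [0, 1, 0], "delta_rot": [0, 0, 0], "hand": -0.5}

```text
clock: 18.27
position: [0.3796, -0.1075, 0.1148]
tool_rot: [3.141, -0.002, 2.982]
contact_force: [-1.0, -0.3, -0.7]
grip_width: 0.399
grip_force: 50.8
```

>>> servo_tool:
  steps:
    - {"linear": [0, 0.5, 0], "delta_rot": [0, 0, 0], "hand": -0.5}
    - {"linear": [0, 1, 0], "delta_rot": [0, 0, 0], "hand": -0.5}
    - {"linear": [0, 1, 0], "delta_rot": [0, 0, 0], "hand": -0.5}

```text
clock: 18.52
position: [0.3802, -0.0073, 0.115]
tool_rot: [3.141, -0.001, 2.984]
contact_force: [0.3, -0.7, -1.3]
grip_width: 0.401
grip_force: 50.8
```

>>> servo_tool:
  steps:
    - {"linear": [0, 0.5, 0], "delta_rot": [0, 0, 0], "hand": -0.5}
    - {"linear": [0.3, 1, 0], "delta_rot": [0, 0, 0], "hand": -0.5}
    - {"linear": [0.7, 1, 0], "delta_rot": [0, 0, 0], "hand": -0.5}
    - {"linear": [0.7, 1, 0], "delta_rot": [0, 0, 0], "hand": -0.5}
    - {"linear": [0.7, 1, 0], "delta_rot": [0, 0, 0], "hand": -0.5}

```text
clock: 18.93
position: [0.4543, 0.0914, 0.1148]
tool_rot: [-3.141, 0.002, 2.985]
contact_force: [-0.7, -0.8, -1.2]
grip_width: 0.401
grip_force: 50.8
```

Run:
```python
from h import *
st();print('goal',w(-.196,0))
b=cam('side')
a=cam('top')
for k in blobs(a,(100,120,50),(125,255,255)):
  if cv2.boundingRect(k)[1]>80: print(cv2.boundingRect(k),rect_onz(a,k,.12))
cv2.imwrite('pics/p2.png',cv2.resize(b['color'][120:300,150:360,::-1],None,fx=2.5,fy=2.5))
```

```text
18.9333 [0.4543 0.0914 0.1148] [-0.1923 -0.0183] [-3.1412e+00  1.6000e-03  2.9848e+00] [-0.7 -0.8 -1.2] q [ 0.2   0.21 -0.37  0.99 -0.    0.36] w 0.401
goal [0.4535 0.11  ]
(202, 158, 13, 32) [536.2  76.2 118.1  37.1  -9.8]
(229, 119, 12, 47) [658.  -29.4 183.9  20.4 -10.7]
(277, 239, 28, 7) [ 276.5 -245.2  102.4   22.6  -89.6]
(175, 130, 8, 27) [652.2 186.2 102.7  21.1  -6. ]
(227, 168, 6, 19) [522.3 -11.5  70.8  12.6  -8.8]
(184, 110, 7, 22) [740.4 154.8  82.5  12.1  -8.3]
```

View pics/p2.png

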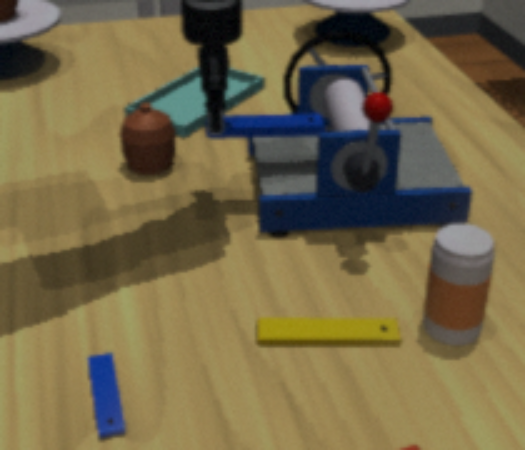

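>>> servo_tool:
  steps:
    - {"linear": [-0.01, 0.18, 0], "delta_rot": [0, 0, 0], "hand": -0.5}
    - {"linear": [-0.01, 0.18, -0.2], "delta_rot": [0, 0, 0], "hand": -0.5}
    - {"linear": [-0.01, 0.18, -0.4], "delta_rot": [0, 0, 0], "hand": -0.5}
    - {"linear": [-0.01, 0.18, -0.48], "delta_rot": [0, 0, 0], "hand": -0.5}
    - {"linear": [-0.01, 0.18, -0.5], "delta_rot": [0, 0, 0], "hand": -0.5}
    - {"linear": [-0.01, 0.18, -0.5], "delta_rot": [0, 0, 0], "hand": -0.5}

```text
clock: 19.53
position: [0.4494, 0.107, 0.0656]
tool_rot: [-3.14, -0.001, 2.982]
contact_force: [0.8, -0.4, -0.4]
grip_width: 0.402
grip_force: 50.8
```

>>> servo_tool:
  steps:
    - {"linear": [0, 0, -0.01], "delta_rot": [0, 0, 0], "hand": -0.5}
    - {"linear": [0, 0, -0.02], "delta_rot": [0, 0, 0], "hand": -0.5}
    - {"linear": [0, 0, -0.02], "delta_rot": [0, 0, 0], "hand": -0.5}

```text
clock: 19.78
position: [0.4507, 0.1076, 0.0645]
tool_rot: [-3.141, 0.002, 2.982]
contact_force: [-0.2, 0.1, -0.9]
grip_width: 0.401
grip_force: 50.8
```

>>> servo_tool:
  steps:
    - {"linear": [0, 0, -0.015], "delta_rot": [0, 0, 0], "hand": -0.5}
    - {"linear": [0, 0, -0.015], "delta_rot": [0, 0, 0], "hand": -0.5}
    - {"linear": [0, 0, -0.015], "delta_rot": [0, 0, 0], "hand": -0.5}

```text
clock: 20.03
position: [0.4504, 0.1077, 0.0626]
tool_rot: [-3.141, 0.001, 2.983]
contact_force: [-0.0, 1.5, -0.4]
grip_width: 0.4
grip_force: 50.8
```

>>> servo_tool:
  steps:
    - {"linear": [0, 0, -0.008], "delta_rot": [0, 0, 0], "hand": -0.5}
    - {"linear": [0, 0, -0.008], "delta_rot": [0, 0, 0], "hand": -0.5}
    - {"linear": [0, 0, -0.008], "delta_rot": [0, 0, 0], "hand": -0.5}

```text
clock: 20.28
position: [0.4504, 0.1077, 0.0617]
tool_rot: [-3.141, 0.001, 2.983]
contact_force: [-0.1, 0.2, -0.4]
grip_width: 0.4
grip_force: 50.9
```

```bash
python3 -c "
from h import *
st()"
```

```text
20.2833 [0.4504 0.1077 0.0617] [-0.1987 -0.0027] [-3.1410e+00  1.1000e-03  2.9825e+00] [-0.1  0.2 -0.4] q [ 0.24  0.26 -0.46  0.85 -0.    0.39] w 0.4
```

>>> servo_tool:
  steps:
    - {"linear": [0.1, 0, 0], "delta_rot": [0, 0, 0], "hand": -0.5}
    - {"linear": [0.2, -0.005, 0], "delta_rot": [0, 0, 0], "hand": -0.5}
    - {"linear": [0.2, -0.005, 0], "delta_rot": [0, 0, 0], "hand": -0.5}
    - {"linear": [0.2, -0.005, -0.006], "delta_rot": [0, 0, 0], "hand": -0.5}
    - {"linear": [0.2, -0.005, -0.006], "delta_rot": [0, 0, 0], "hand": -0.5}

```text
clock: 20.7
position: [0.471, 0.1072, 0.0611]
tool_rot: [-3.141, 0.002, 2.982]
contact_force: [1.4, -0.1, 1.8]
grip_width: 0.406
grip_force: 51.1
```

>>> servo_tool:
  steps:
    - {"linear": [0, 0, -0.006], "delta_rot": [0, 0, 0], "hand": -0.5}
    - {"linear": [0, 0, -0.006], "delta_rot": [0, 0, 0], "hand": -0.5}
    - {"linear": [0, 0, -0.006], "delta_rot": [0, 0, 0], "hand": -0.5}

```text
clock: 20.95
position: [0.4707, 0.1072, 0.0608]
tool_rot: [-3.141, 0.002, 2.983]
contact_force: [2.8, -0.3, 3.1]
grip_width: 0.403
grip_force: 51.2
```

>>> servo_tool:
  steps:
    - {"linear": [0, 0, 0], "delta_rot": [0, 0, 0], "hand": 0.15}
    - {"linear": [0, 0, 0], "delta_rot": [0, 0, 0], "hand": 0.15}
    - {"linear": [0, 0, 0.004], "delta_rot": [0, 0, 0], "hand": 0.15}
    - {"linear": [0, 0, 0.004], "delta_rot": [0, 0, 0], "hand": -0.1}
    - {"linear": [0, 0, 0.004], "delta_rot": [0, 0, 0], "hand": -0.4}
    - {"linear": [0, 0, 0.004], "delta_rot": [0, 0, 0], "hand": -0.4}
    - {"linear": [0, 0, 0.004], "delta_rot": [0, 0, 0], "hand": -0.4}
  grip_force: 30

```text
clock: 21.53
position: [0.47, 0.1072, 0.0608]
tool_rot: [-3.141, 0.0, 2.982]
contact_force: [-1.8, 0.4, 1.5]
grip_width: 0.411
grip_force: 32.2
```

Run:
```python
from h import *
st()
a=cam('top')
for k in blobs(a,(100,120,50),(125,255,255)):
  if cv2.boundingRect(k)[1]>80: print(cv2.boundingRect(k),rect_onz(a,k,.069))
cv2.imwrite('pics/p3.png',cv2.resize(a['color'][90:230,120:280,::-1],None,fx=4,fy=4))
```

```text
21.5333 [0.47   0.1072 0.0608] [-0.1792 -0.0002] [-3.1409e+00  5.0000e-04  2.9825e+00] [-1.8  0.4  1.5] q [ 0.22  0.29 -0.41  0.87 -0.    0.38] w 0.411
(200, 155, 12, 31) [555.2  93.  118.7  37.1  -9.4]
(229, 119, 12, 47) [667.7 -27.4 190.6  21.2 -10.7]
(277, 239, 28, 7) [ 272.4 -251.   106.1   23.4  -89.6]
(175, 130, 8, 27) [661.7 196.1 106.5  21.5  -7. ]
(227, 168, 6, 19) [527.1  -8.9  73.3  13.1  -8.8]
(184, 110, 7, 22) [753.  163.5  85.4  12.6  -9.2]
```

View pics/p3.png

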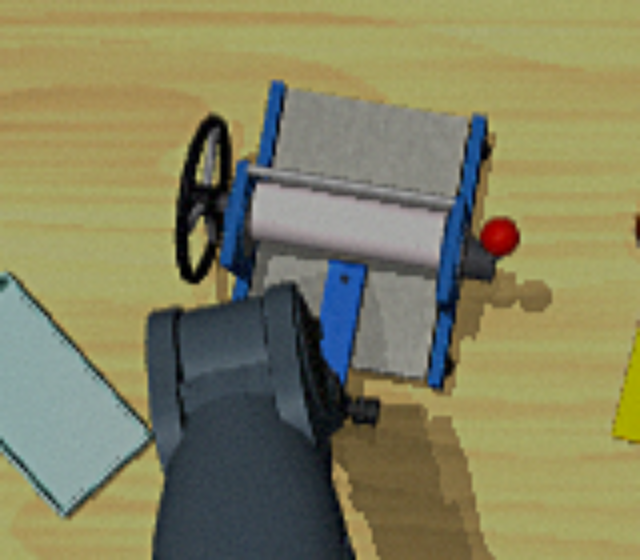

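The gauge lies along the feed, mid-bed, with its front end just short of the roller. Now I slide it in.

>>> servo_tool:
  steps:
    - {"linear": [0.08, -0.013, 0], "delta_rot": [0, 0, 0], "hand": -0.4}
    - {"linear": [0.16, -0.026, 0], "delta_rot": [0, 0, 0], "hand": -0.4}
    - {"linear": [0.24, -0.038, 0], "delta_rot": [0, 0, 0], "hand": -0.4}
    - {"linear": [0.32, -0.051, 0], "delta_rot": [0, 0, 0], "hand": -0.4}
    - {"linear": [0.4, -0.064, 0], "delta_rot": [0, 0, 0], "hand": -0.4}
    - {"linear": [0.5, -0.08, 0], "delta_rot": [0, 0, 0], "hand": -0.4}

```text
clock: 22.08
position: [0.5207, 0.0991, 0.061]
tool_rot: [-3.141, -0.0, 2.982]
contact_force: [-2.6, 1.0, 5.2]
grip_width: 0.408
grip_force: 32.6
```

```bash
python3 -c "
from h import *
st()"
```

```text
22.0833 [0.5207 0.0991 0.061 ] [-1.279e-01 -1.000e-04] [-3.1411 -0.      2.9824] [-2.6  1.   5.2] q [ 0.19  0.36 -0.3   0.91 -0.    0.35] w 0.408
```

>>> servo_tool:
  steps:
    - {"linear": [0.08, -0.013, 0], "delta_rot": [0, 0, 0], "hand": -0.4}
    - {"linear": [0.16, -0.026, 0], "delta_rot": [0, 0, 0], "hand": -0.4}
    - {"linear": [0.24, -0.038, 0], "delta_rot": [0, 0, 0], "hand": -0.4}
    - {"linear": [0.32, -0.051, 0], "delta_rot": [0, 0, 0], "hand": -0.4}
    - {"linear": [0.4, -0.064, 0], "delta_rot": [0, 0, 0], "hand": -0.4}
    - {"linear": [0.48, -0.077, 0], "delta_rot": [0, 0, 0], "hand": -0.4}
    - {"linear": [0.53, -0.085, 0], "delta_rot": [0, 0, 0], "hand": -0.4}
    - {"linear": [0.53, -0.085, 0], "delta_rot": [0, 0, 0], "hand": -0.4}

```text
clock: 22.75
position: [0.5752, 0.0904, 0.061]
tool_rot: [-3.141, 0.002, 2.982]
contact_force: [1.4, -0.7, 3.0]
grip_width: 0.41
grip_force: 32.3
```

>>> servo_tool:
  steps:
    - {"linear": [0, 0, 0], "delta_rot": [0, 0, 0], "hand": 0.15}
    - {"linear": [0, 0, 0], "delta_rot": [0, 0, 0], "hand": 0.15}
    - {"linear": [0, 0, 0], "delta_rot": [0, 0, 0], "hand": 0.15}
    - {"linear": [0, 0, 0], "delta_rot": [0, 0, 0], "hand": 0.15}
    - {"linear": [0, 0, 0], "delta_rot": [0, 0, 0], "hand": 0.15}
    - {"linear": [0, 0, 0], "delta_rot": [0, 0, 0], "hand": 0.15}

```text
clock: 23.25
position: [0.5733, 0.0907, 0.0609]
tool_rot: [-3.141, 0.001, 2.983]
contact_force: [-0.1, -0.2, -0.4]
grip_width: 0.574
grip_force: 0.0
```

Run:
```python
from h import *
st();print(kside())
a=cam('top');b=cam('side')
x=cv2.resize(a['color'][90:200,160:270,::-1],(400,400));y=cv2.resize(b['color'][120:230,240:350,::-1],(400,400))
cv2.imwrite('pics/p4.png',np.hstack([x,y]))
```

```text
23.25 [0.5733 0.0907 0.0609] [-0.0747 -0.0001] [-3.1410e+00  1.0000e-03  2.9825e+00] [-0.1 -0.2 -0.4] q [ 0.16  0.44 -0.18  0.96 -0.    0.32] w 0.574
(array([ 0.6205, -0.0687,  0.203 ]), np.float64(-0.0028), 'ang', np.float64(-0.10936829934166799))
```

View pics/p4.png

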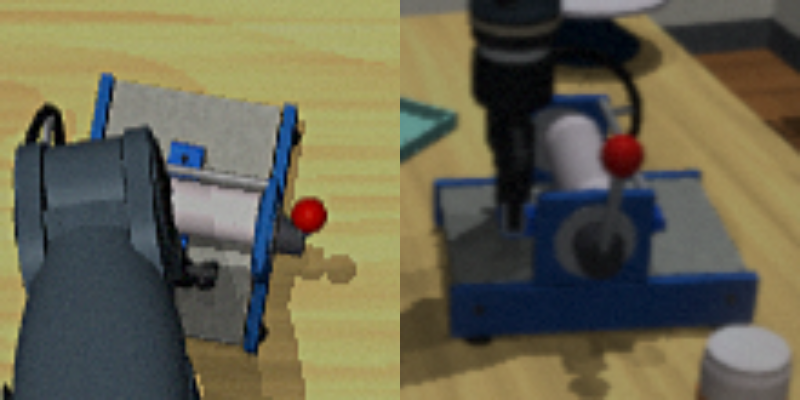

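The far end of the gauge shows beyond the roller and the lever is unchanged. Now I regrip and slide it out.

>>> servo_tool:
  steps:
    - {"linear": [0, 0, 0], "delta_rot": [0, 0, 0], "hand": -0.1}
    - {"linear": [0, 0, 0], "delta_rot": [0, 0, 0], "hand": -0.4}
    - {"linear": [0, 0, 0], "delta_rot": [0, 0, 0], "hand": -0.4}
    - {"linear": [0, 0, 0], "delta_rot": [0, 0, 0], "hand": -0.4}
    - {"linear": [-0.1, 0.016, 0], "delta_rot": [0, 0, 0], "hand": -0.4}
    - {"linear": [-0.2, 0.032, 0], "delta_rot": [0, 0, 0], "hand": -0.4}
    - {"linear": [-0.3, 0.048, 0], "delta_rot": [0, 0, 0], "hand": -0.4}
    - {"linear": [-0.42, 0.067, 0], "delta_rot": [0, 0, 0], "hand": -0.4}
    - {"linear": [-0.54, 0.086, 0], "delta_rot": [0, 0, 0], "hand": -0.4}
    - {"linear": [-0.62, 0.099, 0], "delta_rot": [0, 0, 0], "hand": -0.4}
  grip_force: 40

```text
clock: 24.23
position: [0.5098, 0.1008, 0.0612]
tool_rot: [-3.141, 0.001, 2.983]
contact_force: [1.8, 0.5, 2.4]
grip_width: 0.404
grip_force: 40.3
```

>>> servo_tool:
  steps:
    - {"linear": [-0.1, 0.016, 0], "delta_rot": [0, 0, 0], "hand": -0.4}
    - {"linear": [-0.2, 0.032, 0], "delta_rot": [0, 0, 0], "hand": -0.4}
    - {"linear": [-0.3, 0.048, 0], "delta_rot": [0, 0, 0], "hand": -0.4}
    - {"linear": [-0.4, 0.064, 0], "delta_rot": [0, 0, 0], "hand": -0.4}
    - {"linear": [-0.5, 0.08, 0], "delta_rot": [0, 0, 0], "hand": -0.4}
    - {"linear": [-0.6, 0.096, 0], "delta_rot": [0, 0, 0], "hand": -0.4}
    - {"linear": [-0.6, 0.096, 0], "delta_rot": [0, 0, 0], "hand": -0.5}
    - {"linear": [-0.6, 0.096, 0], "delta_rot": [0, 0, 0], "hand": -0.5}
  grip_force: 50

```text
clock: 24.9
position: [0.4501, 0.1102, 0.0607]
tool_rot: [-3.141, -0.0, 2.983]
contact_force: [-0.5, 0.4, 1.4]
grip_width: 0.399
grip_force: 49.6
```

```bash
python3 -c "
from h import *
st()"
```

```text
24.9 [0.4501 0.1102 0.0607] [-0.1994 -0.0003] [-3.1406e+00 -5.0000e-04  2.9830e+00] [-0.5  0.4  1.4] q [ 0.24  0.26 -0.45  0.85 -0.    0.4 ] w 0.399
```

>>> servo_tool:
  steps:
    - {"linear": [0, 0, 0.4], "delta_rot": [0, 0, 0], "hand": -0.5}
    - {"linear": [0, 0, 0.8], "delta_rot": [0, 0, 0], "hand": -0.5}
    - {"linear": [0, 0, 1], "delta_rot": [0, 0, 0], "hand": -0.5}

```text
clock: 25.15
position: [0.4525, 0.1104, 0.1642]
tool_rot: [3.141, 0.003, 2.982]
contact_force: [1.3, -0.5, 0.3]
grip_width: 0.403
grip_force: 50.4
```

>>> servo_tool:
  steps:
    - {"linear": [-0.1, 0.2, 0.4], "delta_rot": [0, 0, 0], "hand": -0.5}
    - {"linear": [-0.1, 0.4, 0.75], "delta_rot": [0, 0, 0.1], "hand": -0.5}
    - {"linear": [-0.16, 0.7, 0.75], "delta_rot": [0, 0, 0.2], "hand": -0.5}
    - {"linear": [-0.16, 0.9, 0.75], "delta_rot": [0, 0, 0.3], "hand": -0.5}
    - {"linear": [-0.16, 0.9, 0.75], "delta_rot": [0, 0, 0.3], "hand": -0.5}

```text
clock: 25.57
position: [0.4359, 0.2033, 0.2363]
tool_rot: [3.141, 0.003, -2.842]
contact_force: [-1.2, -1.0, -0.2]
grip_width: 0.405
grip_force: 50.4
```

>>> servo_tool:
  steps:
    - {"linear": [0, 0.3, 0], "delta_rot": [0, 0, 0.08], "hand": -0.5}
    - {"linear": [0, 0.6, 0], "delta_rot": [0, 0, 0.16], "hand": -0.5}
    - {"linear": [0, 0.9, 0], "delta_rot": [0, 0, 0.24], "hand": -0.5}
    - {"linear": [0, 0.9, 0], "delta_rot": [0, 0, 0.3], "hand": -0.5}
    - {"linear": [0, 0.9, 0], "delta_rot": [0, 0, 0.3], "hand": -0.5}

```text
clock: 25.98
position: [0.4352, 0.2915, 0.235]
tool_rot: [-3.141, -0.001, -2.395]
contact_force: [0.1, -0.5, -1.7]
grip_width: 0.402
grip_force: 50.5
```

>>> servo_tool:
  steps:
    - {"linear": [0, 0.4, 0], "delta_rot": [0, 0, 0], "hand": -0.5}
    - {"linear": [0, 0.74, 0], "delta_rot": [0, 0, 0], "hand": -0.5}
    - {"linear": [0, 0.74, -0.3], "delta_rot": [0, 0, 0], "hand": -0.5}
    - {"linear": [0, 0.74, -0.7], "delta_rot": [0, 0, 0], "hand": -0.5}
    - {"linear": [0, 0.74, -1], "delta_rot": [0, 0, 0], "hand": -0.5}
    - {"linear": [0, 0.74, -1], "delta_rot": [0, 0, 0], "hand": -0.5}
    - {"linear": [0, 0.74, -1], "delta_rot": [0, 0, 0], "hand": -0.5}

```text
clock: 26.57
position: [0.4347, 0.3629, 0.135]
tool_rot: [-3.141, -0.003, -2.404]
contact_force: [0.7, 0.1, 0.0]
grip_width: 0.403
grip_force: 50.5
```

Run:
```python
from h import *
st();a=cam('top')
for k in blobs(a,(100,120,50),(125,255,255)):
  if cv2.boundingRect(k)[1]>80: print(cv2.boundingRect(k),rect_onz(a,k,.14))
```

```text
26.5667 [0.4347 0.3629 0.135 ] [-0.2545  0.2467] [-3.1410e+00 -2.8000e-03 -2.4036e+00] [0.7 0.1 0. ] q [ 0.7   0.36 -0.1   1.12 -0.   -0.04] w 0.403
(102, 167, 25, 23) [504.2 425.3 107.5  38.2  42.8]
(229, 119, 12, 47) [654.2 -30.1 181.3  20.1 -10.7]
(277, 239, 28, 7) [ 278.1 -242.9  101.    22.2  -89.6]
(175, 130, 8, 27) [648.5 182.6 101.3  20.5  -7. ]
(227, 168, 6, 19) [520.2 -12.5  70.4  12.4  -8.8]
(184, 110, 7, 22) [735.4 151.3  81.2  12.2  -9.4]
(176, 159, 6, 20) [551.7 181.   73.   12.2  -9.1]
```

>>> servo_tool:
  steps:
    - {"linear": [0, 0, -0.35], "delta_rot": [0, 0, 0], "hand": -0.5}
    - {"linear": [0, 0, -0.7], "delta_rot": [0, 0, 0], "hand": -0.5}
    - {"linear": [0, 0, -1], "delta_rot": [0, 0, 0], "hand": -0.5}
    - {"linear": [0, 0, -1], "delta_rot": [0, 0, 0], "hand": -0.5}
    - {"linear": [0, 0, -1], "delta_rot": [0, 0, 0], "hand": -0.5}

```text
clock: 27.03
position: [0.4359, 0.3642, 0.0372]
tool_rot: [-3.141, 0.001, -2.402]
contact_force: [0.1, -0.8, -0.3]
grip_width: 0.402
grip_force: 50.5
```

>>> servo_tool:
  steps:
    - {"linear": [0, 0, -0.08], "delta_rot": [0, 0, 0], "hand": -0.5}
    - {"linear": [0, 0, -0.14], "delta_rot": [0, 0, 0], "hand": -0.5}
    - {"linear": [0, 0, -0.18], "delta_rot": [0, 0, 0], "hand": -0.5}
    - {"linear": [0, 0, -0.2], "delta_rot": [0, 0, 0], "hand": -0.5}
    - {"linear": [0, 0, -0.2], "delta_rot": [0, 0, 0], "hand": -0.5}

```text
clock: 27.45
position: [0.4354, 0.3643, 0.016]
tool_rot: [-3.141, 0.001, -2.401]
contact_force: [0.6, 0.6, -1.9]
grip_width: 0.403
grip_force: 50.5
```

>>> servo_tool:
  steps:
    - {"linear": [0, 0, -0.01], "delta_rot": [0, 0, 0], "hand": -0.5}
    - {"linear": [0, 0, -0.015], "delta_rot": [0, 0, 0], "hand": -0.5}
    - {"linear": [0, 0, -0.015], "delta_rot": [0, 0, 0], "hand": -0.5}

```text
clock: 27.7
position: [0.4354, 0.3643, 0.0145]
tool_rot: [-3.141, 0.001, -2.401]
contact_force: [0.1, 0.1, -1.1]
grip_width: 0.396
grip_force: 50.5
```

>>> servo_tool:
  steps:
    - {"linear": [0, 0, -0.015], "delta_rot": [0, 0, 0], "hand": -0.5}
    - {"linear": [0, 0, -0.022], "delta_rot": [0, 0, 0], "hand": -0.5}
    - {"linear": [0, 0, -0.022], "delta_rot": [0, 0, 0], "hand": -0.5}

```text
clock: 27.95
position: [0.4354, 0.3643, 0.0125]
tool_rot: [-3.141, 0.001, -2.401]
contact_force: [-1.0, -0.5, 2.4]
grip_width: 0.399
grip_force: 50.8
```

>>> servo_tool:
  steps:
    - {"linear": [0, 0, 0], "delta_rot": [0, 0, 0], "hand": 0.1}
    - {"linear": [0, 0, 0], "delta_rot": [0, 0, 0], "hand": 0.3}
    - {"linear": [0, 0, 0], "delta_rot": [0, 0, 0], "hand": 0.3}
    - {"linear": [0, 0, 0.1], "delta_rot": [0, 0, 0], "hand": 0.3}
    - {"linear": [0, 0, 0.3], "delta_rot": [0, 0, 0], "hand": 0.3}
    - {"linear": [0, 0, 0.7], "delta_rot": [0, 0, 0], "hand": 0.3}
    - {"linear": [0, 0, 1], "delta_rot": [0, 0, 0], "hand": 0.3}
    - {"linear": [0, 0, 1], "delta_rot": [0, 0, 0], "hand": 0.3}

```text
clock: 28.62
position: [0.4378, 0.3663, 0.119]
tool_rot: [-3.141, 0.01, -2.401]
contact_force: [0.9, 1.0, -0.2]
grip_width: 0.651
grip_force: 0.0
```

>>> servo_tool:
  steps:
    - {"linear": [0, 0, 0.5], "delta_rot": [0, 0, 0], "hand": 0.3}
    - {"linear": [-0.5, 0, 1], "delta_rot": [0, 0, 0], "hand": 0.3}
    - {"linear": [-1, -0.3, 1], "delta_rot": [0, 0, 0], "hand": 0.3}
    - {"linear": [-1, -0.3, 1], "delta_rot": [0, 0, 0], "hand": 0.3}
    - {"linear": [-1, -0.3, 1], "delta_rot": [0, 0, 0], "hand": 0.3}
    - {"linear": [-1, -0.3, 1], "delta_rot": [0, 0, 0], "hand": 0.3}

```text
clock: 29.12
position: [0.3343, 0.334, 0.2142]
tool_rot: [-3.141, 0.004, -2.399]
contact_force: [0.3, 0.2, 0.2]
grip_width: 0.651
grip_force: 0.0
```

Run:
```python
from h import *
st();print(kside());a=cam('top','t9');b=cam('side')
for k in blobs(a,(100,120,50),(125,255,255)):
  if cv2.boundingRect(k)[1]>80: print(cv2.boundingRect(k),rect_onz(a,k,.02))
x=cv2.resize(a['color'][90:240,80:280,::-1],(400,300));y=cv2.resize(b['color'][100:250,170:370,::-1],(400,300))
cv2.imwrite('pics/p5.png',np.hstack([x,y]))
```

```text
29.1167 [0.3343 0.334  0.2142] [-0.3491  0.2023] [-3.1411  0.0041 -2.3995] [0.3 0.2 0.2] q [ 0.79  0.15 -0.17  1.25 -0.    0.04] w 0.651
(array([ 0.6197, -0.0685,  0.2054]), np.float64(-0.0036), 'ang', np.float64(-0.09932170262779107))
(112, 170, 32, 35) [486.  409.8 158.7  38.   42. ]
(229, 119, 12, 47) [677.  -25.5 196.9  21.9 -10.7]
(277, 239, 28, 7) [ 268.5 -256.6  109.6   24.2  -89.6]
(175, 130, 9, 27) [670.8 204.9 110.1  23.5  -8.8]
(227, 168, 6, 19) [531.8  -6.4  75.8  13.5  -8.8]
(184, 110, 7, 22) [765.2 171.8  88.3  13.   -9.2]
(176, 159, 6, 20) [565.7 203.7  79.3  13.3  -9.1]
```

View pics/p5.png

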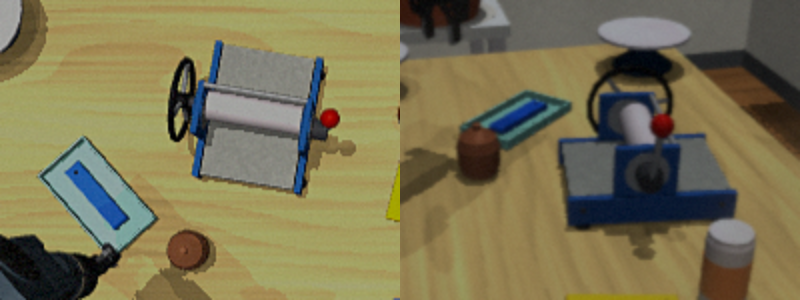

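The gauge lies flat in the middle of the tray, the lever is still as set, and the jar and can have not moved. I'm handing in.

```bash
python3 -c "
from workcell import finish_job
print(finish_job())"
```

```text
the job is handed in; nothing more can be done
None
```

I set the roller gap to about 15.9 mm (from touching the bed and roller), slid the blue gauge through under it and back out with no sign of pinching, laid it flat in the tray, and handed the job in at about 29 s; the hand-in gave no verdict.

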